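# Lock the sprung clamp arm of a gluing jig back with its lock bar

### The arm

A 6-joint arm with a two-finger parallel gripper is mounted at the origin on the work surface. World frame = base frame: x ahead of the robot, y to its left, z up, the work surface at z = 0. Lengths are in m, angles in rad, forces in N, time in s.
With the tool pointing down it reaches from about 0.35 to 0.725 m from the base axis. Payload 6 kg.
Tool frame: the origin (TCP) lies midway between the tips of the shut fingers; the grasp point (between the pads) lies 19 mm behind it; z points along the fingers, y is the line along which they close (so a half turn about z gives the same grasp; the last joint's range is limited). The gripper opens to 85 mm and grips with 20 to 120 N. Pads are 22 mm wide; open, the fingers measure 114 mm over their backs; the gripper's body (76 mm by 85 mm) begins 54 mm behind the grasp point. The pads swing forward as they close: fully open they stand 13 mm farther back than shut.
Start: joints at [1.559, 0.04, 0.085, 0, -1.615, -0.334], TCP at [0.203, 0.564, 0.231] pointing down, gripper open.
Joint ranges: [-2.56, 2.56], [-1.29, 2.01], [-1.08, 1.49], [-3.29, 1.98], [-2.81, -0.18], [-2.99, 2.99]. Speed limits (rad/s): [2.57, 2.57, 3.01, 3.14, 3.14, 3.14].

### API

Orientations are given as a unit quaternion [x, y, z, w].
In Python, from plant import env, jaws, vision, finish_job gives the robot as it stands. Calls block until the motion is done:
- env.goto(position, orientation): joint-space move of the TCP to a pose.
- env.line_to(position, v=0.15, ori=None, contact_N=None): straight line of the TCP; ori=None keeps the orientation; v is the mean speed in m/s. With contact_N (N) it stops when the force on the tool has changed by that much, and returns True; else False.
- env.move_j(angles): joint-space move.
- jaws.gripper_open() and jaws.grab(): open the fingers fully, or close them until they stop; the grip force is fixed at half the most.
- env.sleep(seconds).
- env.solve_ik(position, orientation): joint angles nearest the present ones, or None.
- vision.grab_frame(name): name is "scene" or "side" or "wrist"; returns a dict with "img" (480x640x3 uint8, red, green, blue), "fx", "fy", "cx", "cy" (pixels), "rvec" (rotation vector, rad) and "tvec" (3), from world to camera coordinates, as OpenCV has them. Camera axes: x right, y down, z forward; pixel columns grow to the right and rows downward; lengths in m; the calibration is good to about 2 mm. A picture is of the moment at which its call begins. There is no depth.
A pose or a line that the arm cannot do raises env.PlanningError and nothing moves.
- finish_job(): hands the job in; it is judged then, once.
Readings, each from a call of its own:
- env.get_clock(): time.
- env.get_qpos(): joint angles.
- env.get_dq(): joint speeds.
- env.get_effort(): joint torques, N m.
- env.get_position(): TCP position.
- env.get_tcp_rot(): TCP orientation.
- env.get_force(): force on the tool from outside, world axes, zero at the start.
- env.get_wrist_torque(): the same for the moment, N m.
- env.get_gripper_width(): finger opening in m.
- env.get_grip_force(): force on a finger pad.
Only numpy, scipy, OpenCV 4.12 (cv2) and the standard library are available. Lean on these libraries where they do the work, as an engineer would, in place of code of your own. Each camera call takes 0.05 s, during which the arm holds its last target. There are 200 camera calls.

### The job

Lock the jig's sprung clamp arm back so that the next piece can be loaded: lift the lock bar out of its rack, stand it upright on the bench top and let go of it, then tip it over onto its plain back so that it lies on the bench with its handle up, and let go again. Then take it by the handle, push the clamp arm back with the bar's end and lower the bar fully down into the keyway between the two cheeks and the end stop, handle up, so that it holds the arm back; leave the wax tin, glue bottle, tape roll and hammer where they are.

Things in the scene. Friction and masses are not known exactly. Their poses are not given: they have to be found in the camera images.
- lock_bar: Dark hardwood bar 150 long, 40 wide, 32 mm thick, 0.16 kg. Origin: centre of one end face, the lower one at the start; z along its length to the other end (both ends alike, either may go first), y across its width, x through its thickness, out of the handle face. Starts upright in the rack, lower end 8 mm above the bench. Stood on the bench, it is stable; its other broad face is the plain back.
- bar_handle (a point): Middle of the top of the lock bar's handle: a block of the same wood on the middle of one broad face, 50 mm along the bar, 22 mm wide, standing 26 mm proud; same axes as the bar, this point at x = 42, z = 75 mm. Pushed high on this face, above the handle, the standing bar falls over onto its plain back.
- bar_center (a point): Centre of the lock bar's block without its handle, 75 mm from either end, 16 mm from its plain back and from its handle face; same axes as the bar.
- rack: Fixed open-topped plywood box, 60 (x) by 68 (y) mm outside, 48 mm high, pocket 44 by 52 mm, floor 8 mm thick, in which the lock bar stands loosely, its x within 0.1 rad of the rack's. Origin: centre of its underside, z up. It may have changed places with the wax tin.
- jig: Fixed plywood board 290 by 290 by 12 mm with wooden blocks and a steel arm. Origin: on its underside, below the middle of the seated lock bar; x along the keyway from the end stop to the arm, z up. The board spans x -125 to 165, y -145 to 145. A wooden work fence (x -98 to -22, y -127 to -97 mm) rises to z = 38.
- keyway (a point): On the keyway floor (jig z = 12), 0, 0; jig axes. Cheeks: inner faces y = +23 and -23, 16 mm thick, x -82 to 3. End stop: face x = -76, 18 mm thick. Both rise 20 mm above the floor. At +x it is open and the arm crosses. Seated, the bar lies on the floor along x either way round, handle up, bar_center 16 mm above this point, one end at the stop, the arm bearing on the other.
- clamp_arm (a joint): Flat steel arm on edge, 16 thick, 215 mm long, z 18 to 58 mm, swinging level. 0 (rad): at rest, its stop-side face crossing the keyway at x = 15 to 35 mm; grows as pushed to the jig's +x. At 0.45 it is square across the keyway with that face at x = 75; limit 0.72. Spring: 0.4 N m at rest plus 1.1 N m per rad (4 to 9 N at the keyway); it swings back when let go.
- pivot_top (a point): On the clamp arm's upright pivot axis (x = 83, y = 100 mm in the jig's frame), 58 mm above the bench.
- clamp_tip (a point): Free end of the clamp arm, on its top edge, 215 mm from the pivot axis, 58 mm above the bench.
- wax_tin: Bystander: round metal tin, 76 mm in diameter, 75 mm high, origin at its underside.
- glue_bottle: Bystander: white plastic bottle, 64 mm in diameter, 170 mm high, origin at its underside.
- tape_roll: Bystander: roll of masking tape lying flat, 110 mm across, 25 mm high.
- hammer: Bystander: hammer lying flat, 260 mm long, along its x.
Things that resemble listed ones, but are neither listed nor needed, are in the scene too. Of the things that look like the lock_bar, the middle-sized one is meant.

How it is judged:
On the way, in this order (a step that is already met when the one before it is completed fails the run):
1. the lock bar stands upright on the bench top (within 0.1 rad), out of its rack and not touched by the robot (angle between lock_bar's own z axis and vertical below 0.1 rad and height (world z) of lock_bar below 0.004 m and contact force between lock_bar and the arm below 0.1 N and contact force between lock_bar and the fingers below 0.1 N and horizontal distance between lock_bar and rack above 0.05 m), for 0.2 s.
2. the lock bar lies on its plain back on the bench top, handle up (within 0.1 rad), at rest and not touched by the robot (angle between lock_bar's own x axis and vertical below 0.1 rad and height (world z) of bar_center below 0.021 m and linear speed of lock_bar below 0.02 m/s and contact force between lock_bar and the fingers below 0.1 N and contact force between lock_bar and the arm below 0.1 N), for 0.2 s.
At the end, for the whole second after the job is handed in: The lock bar lies fully down in the keyway (centre within 3 mm of its seated height, 8 mm along and 6 mm across, handle up within 0.06 rad, along the keyway within 0.12 rad), at rest, and the clamp arm stands held back between 0.40 and 0.52 rad (value of joint clamp_arm between 0.4 and 0.52 rad and angle between lock_bar's own x axis and vertical below 0.06 rad and angle between the z axis of lock_bar and the x axis of jig, either way round below 0.12 rad and x of bar_center in the frame of jig between -0.008 and 0.008 m and y of bar_center in the frame of jig between -0.006 and 0.006 m and z of bar_center in the frame of jig below 0.031 m and linear speed of lock_bar below 0.01 m/s); the robot touches nothing.
It fails at once if a bystander (wax tin, glue bottle, tape roll or hammer) is moved by more than 30 mm (distance of any of wax_tin, glue_bottle, tape_roll, hammer from where it was at the start of the episode above 0.03 m).
It also fails if it takes over 67 s, if anything falls off the work surface, if the arm or the gripper's body presses on something with over 40 N, if the wrist force passes 120 N, or if a joint passes its speed limit or range.

## Working session

There is one attempt and no reset: what is moved stays moved. The work goes in short steps, each a Python script; the robot and the scene stay as the last script left them, time stands still between calls to the robot, and variables do not carry over. Pictures are saved under pics/ and viewed, at most 10 in all, crops included, and the job is handed in when it is done.

```bash
ls; mkdir -p pics; cat > h.py <<'E'
import numpy as np, cv2, json
from plant import env, jaws, vision, finish_job
from scipy.spatial.transform import Rotation as R
def snap(name,fn):
    f=vision.grab_frame(name); cv2.imwrite(f'pics/{fn}.png',f['img'][:,:,::-1])
    np.savez(f'pics/{fn}.npz',**{k:np.asarray(v) for k,v in f.items()}); return f
def load(fn): return np.load(f'pics/{fn}.npz')
def ray(f,u,v):
    M=cv2.Rodrigues(np.float64(f['rvec']))[0]; t=np.float64(f['tvec']).ravel()
    d=M.T@np.array([(u-f['cx'])/f['fx'],(v-f['cy'])/f['fy'],1.]); return -M.T@t, d/np.linalg.norm(d)
def at_z(f,u,v,z):
    c,d=ray(f,u,v); return c+d*(z-c[2])/d[2]
def tri(*obs):
    A=np.zeros((3,3));b=np.zeros(3);L=[]
    for f,u,v in obs:
        c,d=ray(f,u,v);P=np.eye(3)-np.outer(d,d);A+=P;b+=P@c;L.append((c,d))
    p=np.linalg.solve(A,b); return p,[float(np.linalg.norm(np.cross(p-c,d))) for c,d in L]
def proj(f,p):
    K=np.array([[f['fx'],0,f['cx']],[0,f['fy'],f['cy']],[0,0,1.]])
    return cv2.projectPoints(np.float64(p).reshape(-1,1,3),np.float64(f['rvec']),np.float64(f['tvec']),K,None)[0].reshape(-1,2)
E
python3 - <<'E'
from h import *
fs=[snap(n,n+'0') for n in('scene','side','wrist')]
for f in fs: print(ray(f,320,240),f['fx'])
cv2.imwrite('pics/ss.png',np.vstack([cv2.resize(f['img'][:,:,::-1],None,fx=.625,fy=.625) for f in fs[:2]]))
E
```

```text
pics
(array([ 1.24189171, -0.1514829 ,  1.13531561]), array([-0.49631415,  0.08616361, -0.86385653])) 459.42222566524094
(array([ 0.53751383, -0.96412066,  0.75774483]), array([ 0.06962679,  0.81171514, -0.57988847])) 531.9630025369371
(array([0.28161757, 0.5342011 , 0.3730454 ]), array([-0.32046313,  0.10059225, -0.94190476])) 383.2977764328027
```

View pics/scene0.png

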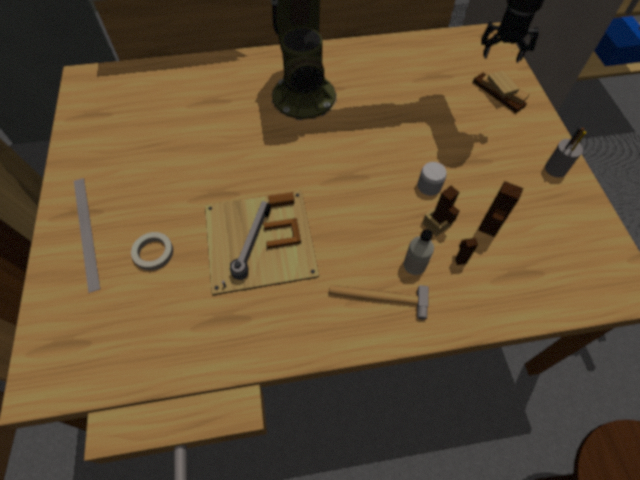

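View pics/side0.png

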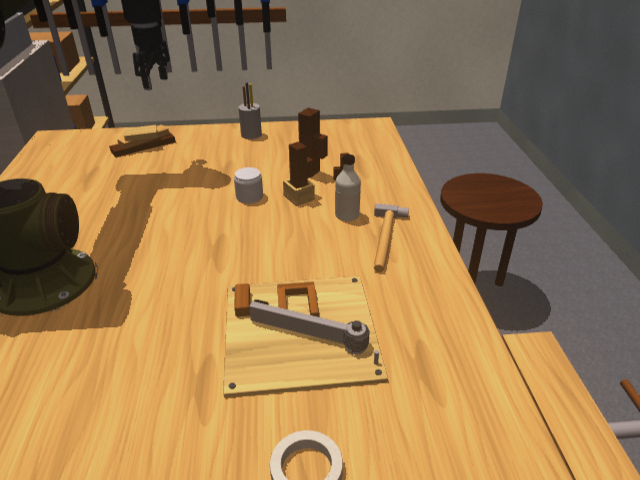

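The pictures show three dark handled bars. In scene pixels they are the one in the plywood rack (443,205), a larger one (500,208) and a smaller one (466,250). The one in the rack is the middle-sized and fits. The jig is around scene (262,240), and the wax tin is at (432,178). I'll confirm in enlarged crops.

```bash
python3 - <<'E'
import cv2, numpy as np
a=cv2.imread('pics/scene0.png');b=cv2.imread('pics/side0.png')
r=lambda im,u,v,w,h,s:cv2.resize(im[v:v+h,u:u+w],None,fx=s,fy=s,interpolation=cv2.INTER_CUBIC)
cv2.imwrite('pics/c1.png',np.hstack([r(a,410,170,115,100,3.4)[:340,:390],r(b,275,100,115,100,3.4)[:340,:390]])*1)
cv2.imwrite('pics/c2.png',r(a,200,185,125,110,5))
cv2.imwrite('pics/c3.png',r(b,215,265,180,135,4.4))
E
```

```text
(no output)
```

View pics/c1.png

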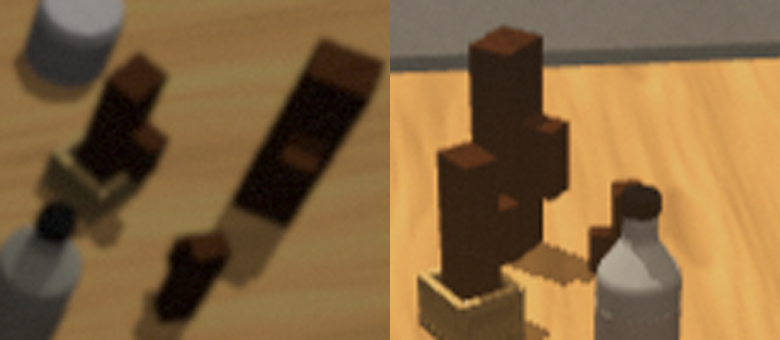

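View pics/c2.png

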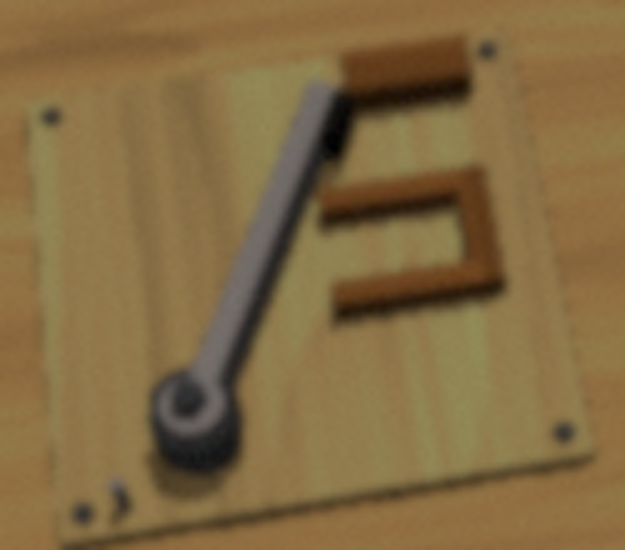

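View pics/c3.png

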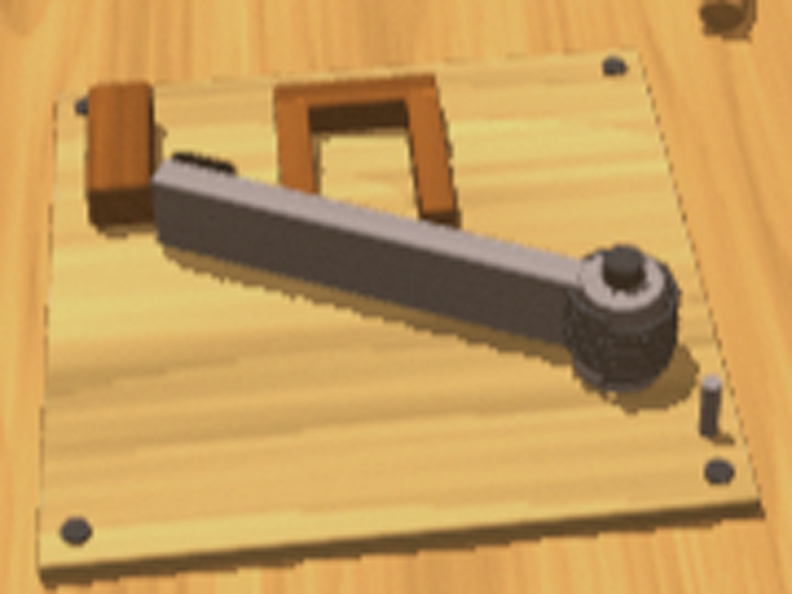

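Confirmed: the bar in the rack is taller than the small one near scene (466,250) and shorter than the large one near (500,208). Its handle faces lower-right in scene and right in side. The jig's stop is on the right in scene, so jig +x runs towards −y world. Next I'll fit the poses.

```bash
cat > fit.py <<'E'
from h import *
from scipy.optimize import least_squares
S=load('scene0');D=load('side0')
s2=lambda u,v:(S,200+u/5,185+v/5); d3=lambda u,v:(D,215+u/4.4,265+v/4.4)
sc=lambda u,v:(S,410+u/3.4,170+v/3.4); dc=lambda u,v:(D,275+(u-390)/3.4,100+v/3.4)
if __name__=='__main__':
    for a,b in [((51,117),(76,531)),((564,432),(614,67)),((83,513),(718,472)),((488,50),(84,106))]: print('screw',tri(s2(*a),d3(*b)))
    obs=[((-94,-39,32),s2(485,167)),((-94,39,32),s2(503,270)),((3,-39,32),s2(320,190)),
     ((-94,-39,32),d3(275,88)),((-94,39,32),d3(434,76)),((3,39,32),d3(457,208)),((-76,-23,32),d3(310,107)),((-76,23,32),d3(407,100)),
     ((-98,-127,38),d3(90,87)),((-98,-97,38),d3(152,83)),((-22,-127,38),d3(88,192)),((-22,-127,38),s2(343,52)),((-98,-127,38),s2(467,38)),((-98,-97,38),s2(470,72)),
     ((83,100,58),s2(187,408)),((83,100,58),d3(622,278)),((-125,145,12),s2(592,452)),((165,-145,12),s2(28,107)),((-125,145,12),d3(642,55)),((165,145,12),d3(762,500)),((165,-145,12),d3(40,568))]
    def res(q):
        r=[]
        M=R.from_euler('z',q[3]).as_matrix()
        for p,(f,u,v) in obs: r.append(proj(f,M@(np.array(p)/1e3)+[q[0],q[1],q[2]])[0]-[u,v])
        return np.ravel(r)
    q=least_squares(res,[.6,-.1,0,-np.pi/2],loss='soft_l1').x; print('jig',q); print(np.round(res(q).reshape(-1,2),1).tolist())
    for n,a,b in [('L',(100,80),(438,152)),('far',(132,52),(470,143)),('R',(168,75),(495,158)),('near',(138,100),(462,168))]: print(n,tri(sc(*a),dc(*b)))
    print('tin',at_z(S,432,172,.075)[:2],at_z(D,248,175,.075)[:2],'bottle cap',tri((S,427,235),(D,347,158)), 'rack', tri(sc(85,165),dc(472,305)))
    print('big base',at_z(S,482,230,0),'small top',tri(sc(205,245),dc(625,183)))
E
python3 fit.py
```

```text
screw (array([ 0.43557375, -0.34131999,  0.00909192]), [0.0006007591081740775, 0.0006007591081739744])
screw (array([ 0.6893862 , -0.07469314,  0.00893346]), [2.7656558351871097e-05, 2.7656558351716083e-05])
screw (array([ 0.69542644, -0.33521656,  0.00934561]), [0.0002818813267041023, 0.0002818813267043173])
screw (array([ 0.42778015, -0.07979648,  0.0082329 ]), [0.0007136886248344588, 0.0007136886248344657])
jig [ 0.56221676 -0.18778549 -0.0053788  -1.54731   ]
[[-0.2, -0.7], [0.7, 1.8], [-0.8, -0.1], [-0.0, -0.4], [0.4, -0.4], [0.2, 0.8], [0.1, 0.2], [-0.1, 0.1], [-0.0, -0.4], [0.2, -0.6], [-0.2, 0.3], [-0.9, 0.3], [-0.2, -0.7], [0.9, 0.7], [1.1, -0.4], [0.2, 1.6], [0.8, 0.4], [-0.4, -1.0], [-0.7, -1.3], [0.1, 0.3], [-0.2, 0.2]]
L (array([0.57658716, 0.28612294, 0.15828478]), [0.013190134653717942, 0.013190134653717578])
far (array([0.58714607, 0.30006865, 0.17316918]), [0.006473126866707741, 0.006473126866707791])
R (array([0.60362834, 0.32792836, 0.15087767]), [0.011806660888279332, 0.011806660888279209])
near (array([0.59089905, 0.31729805, 0.13390442]), [0.007060771539038891, 0.007060771539038984])
tin [0.45747482 0.31661636] [0.45440191 0.30823461] bottle cap (array([0.70782533, 0.21105786, 0.16007122]), [0.002086314750958215, 0.0020863147509582263]) rack (array([0.58917554, 0.29648015, 0.02922418]), [0.00015711068610857994, 0.0001571106861083577])
big base [0.63201671 0.43200559 0.        ] small top (array([0.71803232, 0.3350756 , 0.10949035]), [0.0028619946956375563, 0.002861994695637529])
```

```bash
python3 - <<'E'
from h import *
q=R.from_quat(env.get_tcp_rot()); print(q.as_matrix().round(3), env.get_position(), env.get_clock())
f=load('wrist0'); M=cv2.Rodrigues(f['rvec'])[0]; c=ray(f,0,0)[0]
print('cam in tool',q.inv().apply(c-env.get_position()).round(4)); print((q.inv().as_matrix()@M.T).round(3),f['fx'],f['cx'],f['cy'])
E
```

```text
[[ 0.941 -0.339 -0.   ]
 [-0.339 -0.941 -0.001]
 [ 0.     0.001 -1.   ]] [0.2032183  0.56426923 0.2305085 ] 0.15
cam in tool [ 0.084   0.0019 -0.1425]
[[-0.    -0.947 -0.321]
 [ 1.    -0.     0.   ]
 [-0.001 -0.321  0.947]] 383.2977764328027 315.3311965461785 234.04707179820224
```

```bash
cat >> h.py <<'E'
def down(psi):
    c,s=np.cos(psi),np.sin(psi); return R.from_matrix([[c,s,0],[s,-c,0],[0,0,-1.]])
def dq(psi): return down(psi).as_quat()
def axy(a): return [float(np.round(x,4)) for x in a]
E
python3 - <<'E'
from h import *
for i,(p,psi) in enumerate([((.58,.33,.33),-.34),((.56,.24,.33),-.34),((.52,-.14,.36),-.6),((.55,-.24,.36),-.6)]):
    try: env.goto(p,dq(psi)); env.sleep(.15); snap('wrist',f'w{i+1}'); print(i,env.get_clock(),axy(env.get_qpos()))
    except env.PlanningError as e: print(i,'plan',e)
E
python3 - <<'E'
import cv2,numpy as np
cv2.imwrite('pics/m.png',np.vstack([np.hstack([cv2.resize(cv2.imread(f'pics/w{i}.png'),(400,300),interpolation=cv2.INTER_AREA) for i in r]) for r in((1,2),(3,4))]))
E
```

```text
0 2.0167 [0.8177, 0.2616, 0.5118, -0.0001, -1.8211, 0.4145]
1 2.675 [0.7343, 0.1009, 0.3283, -0.0002, -1.7994, 0.4974]
2 4.3 [0.112, -0.0696, 0.2127, -0.0001, -1.8537, 0.8602]
3 5.0 [-0.0763, 0.0932, 0.3789, 0.0, -1.8554, 1.0485]
```

View pics/m.png

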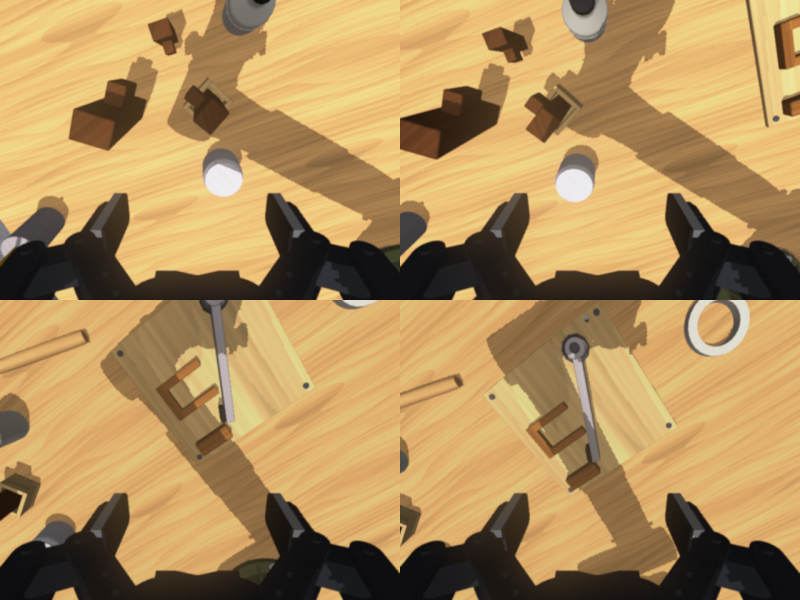

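The wrist views show the rack bar at about w1 (330,165) and w2 (235,180). The keyway is at about w3 (300,135) and w4 (256,210). I'll enlarge these.

```bash
python3 - <<'E'
import cv2,numpy as np
def c(i,u,v,s): 
    w,h=int(400/s),int(300/s); return cv2.resize(cv2.imread(f'pics/w{i}.png')[v:v+h,u:u+w],(400,300),interpolation=cv2.INTER_CUBIC)
m=np.vstack([np.hstack([c(1,280,120,4),c(2,200,130,4)]),np.hstack([c(3,235,70,2.5),c(4,190,140,2.5)])])
cv2.imwrite('pics/m2.png',cv2.convertScaleAbs(m,alpha=1.5))
E
```

```text
(no output)
```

View pics/m2.png

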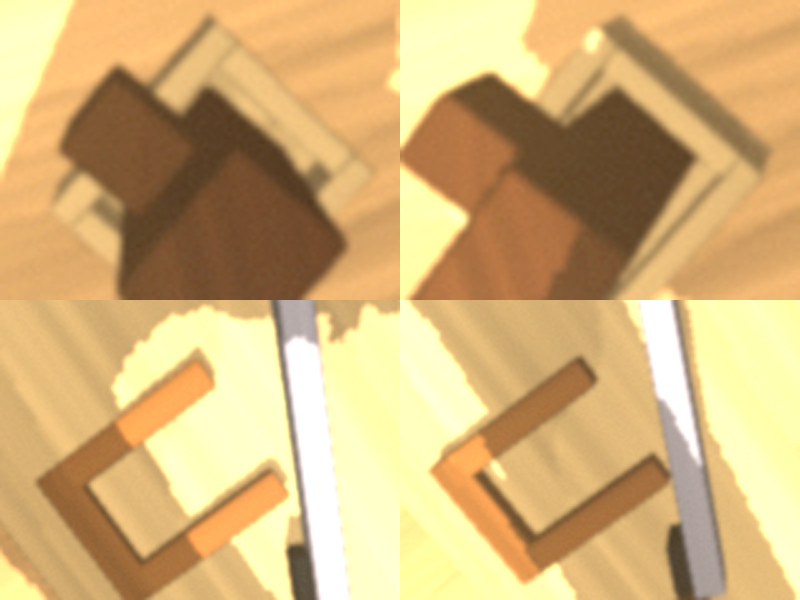

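The bar's top corner is at w1 crop (235,150) and w2 crop (115,168). The handle end face is at w1 (118,65)-(130,210). The keyway U is clear in both lower crops. I'll fit rigid poses with z left free as a check.

```bash
cat > fit2.py <<'E'
from h import *
from scipy.optimize import least_squares
W={i:load(f'w{i}') for i in(1,2,3,4)}
o={1:(280,120,4),2:(200,130,4),3:(235,70,2.5),4:(190,140,2.5)}
def P(i,u,v): a,b,s=o[i]; return W[i],a+(u+.5)/s-.5,b+(v+.5)/s-.5
def fit(obs,q0,zfix=None):
    def res(q):
        M=R.from_euler('z',q[2]).as_matrix(); z=q[3] if zfix is None else zfix
        return np.ravel([proj(f,M@(np.array(p)/1e3)+[q[0],q[1],z])[0]-[u,v] for p,(f,u,v) in obs])
    r=least_squares(res,q0,loss='soft_l1'); print(r.x.round(4),np.abs(res(r.x)).mean().round(2),res(r.x).reshape(-1,2).round(1).tolist()); return r.x
bar=[((16,-20,150),P(1,235,150)),((-16,-20,150),P(1,347,242)),((16,-20,150),P(2,115,168)),((-16,-20,150),P(2,225,252))]
for i,c in((1,[(118,65),(60,145),(192,145),(130,210)]),(2,[(50,98),(0,155),(115,158),(68,215)])):
    bar+=[(p,P(i,*k)) for p,k in zip([(42,-11,100),(42,11,100),(16,-11,100),(16,11,100)],c)]
rack=[((30,-34,48),P(1,210,18)),((-30,-34,48),P(1,372,172)),((30,-34,48),P(2,203,25)),((-30,-34,48),P(2,360,165))]
J=[(-94,39,32),(-94,-39,32),(3,39,32),(3,23,32),(3,-23,32),(3,-39,32),(-76,23,32),(-76,-23,32)]
j3=[(38,182),(128,300),(200,58),(213,82),(275,172),(288,190),(88,185),(142,262)]
j4=[(32,168),(128,282),(180,57),(197,78),(255,155),(270,173),(78,170),(133,238)]
k3=[(p,P(3,*k)) for p,k in zip(J,j3)];k4=[(p,P(4,*k)) for p,k in zip(J,j4)]
print('bar');
b=[fit(bar,[.59,.3,a,.01]) for a in(0.8,)]; fit(bar,b[0],.008)
print('rack');fit(rack,[.59,.3,b[0][2],0]);fit(rack,[.59,.3,b[0][2],0],0.)
print('jig');q0=[.56,-.19,-1.55,0];fit(k3+k4,q0);fit(k3+k4,q0,0.);fit(k3,q0,0.);fit(k4,q0,0.)
E
python3 fit2.py
```

```text
bar
[0.5898 0.3067 0.508  0.0017] 1.5 [[-0.5, -1.4], [-0.6, 1.0], [-0.4, -1.8], [2.1, 2.1], [-1.1, 1.8], [-1.7, -0.5], [0.9, 0.3], [1.2, 1.2], [-0.4, -3.9], [-1.6, -0.8], [5.1, -0.8], [3.1, 1.9]]
[0.5906 0.3065 0.4995 0.0017] 1.61 [[0.1, -1.4], [0.3, 1.8], [-2.0, -1.5], [0.9, 3.1], [-0.9, 1.2], [-2.0, -0.8], [1.2, 0.3], [1.1, 1.4], [-2.0, -4.2], [-3.5, -0.9], [3.8, -0.5], [1.4, 2.3]]
rack
[ 0.5889  0.3057  0.4965 -0.011 ] 0.79 [[0.7, 0.4], [-0.9, -1.0], [-0.8, -0.4], [1.1, 1.0]]
[0.5898 0.3057 0.5018 0.    ] 0.87 [[0.6, 0.1], [0.3, -0.5], [-3.0, -0.5], [0.2, 1.7]]
jig
[ 0.5619 -0.1916 -1.5428 -0.0116] 0.87 [[-0.4, -0.7], [2.1, 2.7], [-1.2, -0.4], [1.5, 1.6], [-1.4, -2.2], [0.8, 1.4], [-0.8, 0.1], [0.2, -0.4], [-0.1, -0.8], [-0.2, -1.0], [-0.7, -0.6], [0.4, 1.3], [-0.8, -0.7], [0.6, 1.8], [0.1, 0.2], [0.6, 0.1]]
[ 0.5629 -0.1938 -1.5417  0.    ] 1.19 [[-0.9, -1.4], [2.5, 3.2], [-0.2, -2.6], [2.7, -0.3], [0.4, -3.2], [2.8, 0.7], [-0.8, -0.6], [0.7, -0.4], [-1.7, -0.0], [-0.9, 0.8], [-1.1, -0.9], [0.2, 1.3], [-0.4, -0.0], [1.2, 2.7], [-1.1, 1.0], [-0.0, 1.5]]
[ 0.5623 -0.1926 -1.5488  0.    ] 1.33 [[-1.6, -1.0], [1.5, 3.8], [-0.5, -1.6], [2.3, 0.7], [-0.3, -2.1], [2.0, 1.8], [-1.5, -0.0], [-0.2, 0.3]]
[ 0.5635 -0.195  -1.5372  0.    ] 0.79 [[-1.2, -0.6], [-0.2, 0.1], [-0.7, -1.8], [0.6, 0.4], [0.1, -1.0], [1.8, 1.7], [-0.6, 0.4], [0.6, 0.8]]
```

Bar: (0.590, 0.306), yaw 0.50, top at 0.152-0.158 as expected. Jig: about (0.5625, -0.193), yaw -1.545. The fitted base heights are within about 1 cm of the stated values. Now I'll grasp the bar across its width above the handle, lift it out and stand it in the clear area.

```bash
python3 - <<'E'
from h import *
psi=.50-np.pi; b=np.array([.590,.3063])
env.goto([*b,.30],dq(psi)); env.line_to([*b,.20],v=.2)
print('c',env.line_to([*b,.119],v=.08,contact_N=6),axy(env.get_position()))
jaws.grab(); print(env.get_gripper_width(),env.get_grip_force())
env.line_to([*b,.26],v=.12); print(env.get_gripper_width(),axy(env.get_force()),env.get_clock())
p=np.array([.52,.17])
env.goto([*p,.26],dq(-np.pi/2)); env.line_to([*p,.125],v=.12)
env.sleep(.2); print('c',env.line_to([*p,.106],v=.02,contact_N=3),axy(env.get_position()),env.get_clock())
snap('scene','s1');snap('side','d1')
E
python3 - <<'E'
import cv2,numpy as np
a=cv2.imread('pics/s1.png')[130:280,300:500];b=cv2.imread('pics/d1.png')[100:250,180:380]
cv2.imwrite('pics/m3.png',np.hstack([cv2.resize(x,(400,300),interpolation=cv2.INTER_CUBIC) for x in(a,b)]))
E
```

```text
c False [0.5904, 0.3065, 0.1199]
0.039663216050633 60.07343530654907
0.039551055620351834 [-0.2898, 0.7629, -1.8517] 11.075
c True [0.5199, 0.1699, 0.1114] 14.3
```

View pics/m3.png

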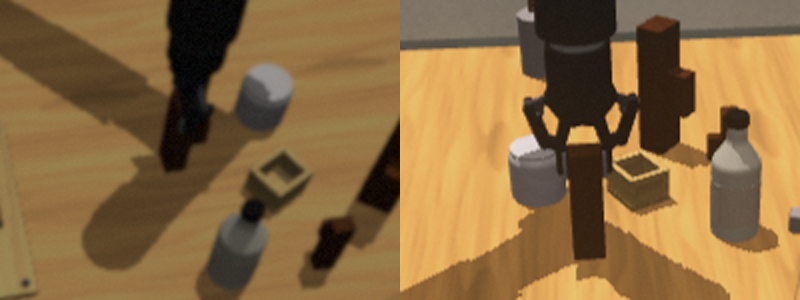

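The bar is standing on the bench at about scene (372,200), clear of the rack. I'll release it, then push high on the handle face.

```bash
python3 - <<'E'
from h import *
jaws.gripper_open(); env.sleep(.1); env.line_to([.52,.17,.20],v=.1); env.sleep(.3); snap('scene','s2');snap('side','d2')
env.line_to([.52,.25,.20],v=.2); jaws.grab(); env.line_to([.52,.25,.133],v=.15)
print('c',env.line_to([.52,.17,.133],v=.05,contact_N=1.0),axy(env.get_position()))
env.line_to([.52,.135,.133],v=.12); env.line_to([.52,.135,.22],v=.2)
jaws.gripper_open()
env.goto([.50,.10,.30],dq(-np.pi/2)); env.sleep(.2)
snap('scene','s3');snap('side','d3');snap('wrist','w5'); env.goto([.50,.04,.30],dq(-np.pi/2)); env.sleep(.15); snap('wrist','w6'); print(env.get_clock())
m=lambda n:cv2.imread(f'pics/{n}.png')
c=lambda im:cv2.resize(im,(400,300),interpolation=cv2.INTER_CUBIC)
cv2.imwrite('pics/m4.png',np.vstack([np.hstack([c(m('s2')[130:280,300:500]),c(m('d3')[160:310,180:380])]),np.hstack([c(m('w5')[:360,80:560]),c(m('w6')[:360,80:560])])]))
E
```

```text
c False [0.52, 0.1702, 0.133]
23.2917
```

View pics/m4.png

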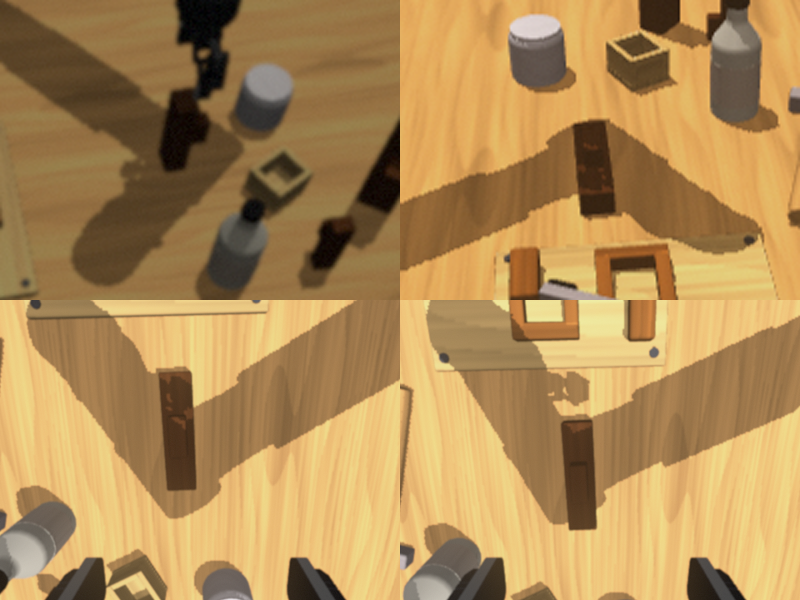

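The bar stood freely in s2, then fell onto its back with the handle up (m4: w5 crop near (177,130), w6 crop near (578,175)). I'll fit its pose by silhouette and refine the jig fit from all views.

```bash
cat > fit3.py <<'E'
from h import *
from scipy.optimize import minimize
def box(x0,x1,y0,y1,z0,z1): return np.array([(x,y,z) for x in(x0,x1) for y in(y0,y1) for z in(z0,z1)])/1e3
# lying bar: centre origin, long along X, handle up
BX=[box(-75,75,-20,20,0,32),box(-25,25,-11,11,32,58)]
def sil(f,q,boxes,z=0.):
    m=np.zeros((480,640),np.uint8); M=R.from_euler('z',q[2]).as_matrix()
    for b in boxes: cv2.fillConvexPoly(m,np.round(cv2.convexHull(proj(f,b@M.T+[q[0],q[1],z]).astype(np.float32))*16).astype(np.int32),1,shift=4)
    return m>0
def darkmask(f,q,boxes,r=25,thr=62):
    g=f['img'][:,:,0].astype(int); roi=cv2.dilate(sil(f,q,boxes).astype(np.uint8),np.ones((2*r+1,)*2))>0
    m=((g<thr)&roi).astype(np.uint8); n,l,s,_=cv2.connectedComponentsWithStats(cv2.morphologyEx(m,cv2.MORPH_CLOSE,np.ones((5,5))))
    return l==1+np.argmax(s[1:,4])
def fitmask(fs,q0,boxes,masks):
    def c(q): return np.mean([1-(sil(f,q,boxes)&m).sum()/(sil(f,q,boxes)|m).sum() for f,m in zip(fs,masks)])
    r=minimize(c,q0,method='Nelder-Mead',options=dict(initial_simplex=[q0]+[np.add(q0,d) for d in([.01,0,0],[0,.01,0],[0,0,.06])],xatol=1e-4,fatol=1e-5)); return r.x,r.fun
E
python3 - <<'E'
from fit3 import *
fs={n:load(n) for n in('w5','w6','d3','s3')}
q0=[.515,.085,-np.pi/2+.05]
for n in fs: 
    f=fs[n]; u,v=proj(f,[.515,.085,.03])[0].astype(int); print(n,u,v,f['img'][v-20:v+20:8,u].tolist()[:4])
for thr in(80,100):
  for g in(('w5','w6'),('w5',),('w6',),('d3',)):
    F=[fs[n] for n in g]; ms=[darkmask(f,q0,BX,thr=thr) for f in F]; q,e=fitmask(F,q0,BX,ms); print(thr,g,q.round(4),round(e,3),[int(m.sum()) for m in ms])
E
sed -i "s/^if __name__=='__main__':/if 1:/" fit.py; python3 - <<'E'
import io,contextlib
with contextlib.redirect_stdout(io.StringIO()):
    import fit, fit2
tot=fit.obs+fit2.k3+fit2.k4
for n,o in(('scene+side',fit.obs),('all',tot),('scene',[x for x in fit.obs if x[1][0] is fit.S]),('side',[x for x in fit.obs if x[1][0] is fit.D])):
    with contextlib.redirect_stdout(io.StringIO()): q=fit2.fit(o,[.56,-.19,-1.55,0],0.)
    print(n,q.round(4))
E
```

```text
w5 301 172 [[111, 70, 40], [76, 49, 29], [78, 52, 30], [77, 50, 28]]
w6 302 225 [[76, 51, 29], [79, 53, 31], [84, 56, 36], [83, 56, 32]]
d3 273 235 [[229, 177, 95], [65, 42, 21], [69, 41, 21], [55, 35, 18]]
s3 357 207 [[101, 77, 45], [82, 62, 36], [36, 23, 14], [24, 12, 8]]
80 ('w5', 'w6') [ 0.5216  0.086  -1.563 ] 0.505 [3012, 2140]
80 ('w5',) [ 0.52    0.0939 -1.5388] 0.44 [3012]
80 ('w6',) [ 0.5197  0.0861 -1.5443] 0.565 [2140]
80 ('d3',) [ 0.5214  0.0772 -1.5514] 0.137 [750]
100 ('w5', 'w6') [ 0.5232  0.0736 -1.5297] 0.154 [4697, 4300]
100 ('w5',) [ 0.5224  0.0782 -1.5116] 0.158 [4697]
100 ('w6',) [ 0.5222  0.0734 -1.545 ] 0.14 [4300]
100 ('d3',) [ 0.5211  0.0762 -1.5375] 0.085 [798]
scene+side [ 0.5627 -0.191  -1.5476  0.    ]
all [ 0.5627 -0.1932 -1.5461  0.    ]
scene [ 0.5654 -0.1883 -1.5516  0.    ]
side [ 0.5622 -0.1929 -1.5466  0.    ]
```

```bash
python3 - <<'E'
from fit3 import *
fs={n:load(n) for n in('w5','w6','d3')}
q0=[.522,.076,-1.54]
for thr in(115,125,135):
  for g in(('w5','w6'),('w5',),('w6',),('d3',)):
    F=[fs[n] for n in g]; ms=[darkmask(f,q0,BX,r=12,thr=thr) for f in F]; q,e=fitmask(F,q0,BX,ms); print(thr,g,q.round(4),round(e,3),[int(m.sum()) for m in ms])
# triangulated height check: far-right top corners read in m4
f5,f6=load('w5'),load('w6')
for a,b in(((190,71),(191,121)),((158,72),(161,121))): print(tri((f5,80+a[0]*1.2,a[1]*1.2),(f6,80+b[0]*1.2,b[1]*1.2)))
E
```

```text
115 ('w5', 'w6') [ 0.5231  0.0731 -1.5414] 0.079 [5196, 4609]
115 ('w5',) [ 0.5229  0.0731 -1.5462] 0.075 [5196]
115 ('w6',) [ 0.5232  0.073  -1.5472] 0.08 [4609]
115 ('d3',) [ 0.5216  0.0752 -1.5364] 0.055 [825]
125 ('w5', 'w6') [ 0.5225  0.0727 -1.5347] 0.05 [5378, 4744]
125 ('w5',) [ 0.5226  0.0726 -1.5323] 0.044 [5378]
125 ('w6',) [ 0.5229  0.0727 -1.538 ] 0.054 [4744]
125 ('d3',) [ 0.5216  0.0719 -1.5329] 0.041 [840]
135 ('w5', 'w6') [ 0.5229  0.0725 -1.5315] 0.035 [5481, 4834]
135 ('w5',) [ 0.5229  0.0723 -1.5318] 0.029 [5481]
135 ('w6',) [ 0.5228  0.0722 -1.5374] 0.037 [4834]
135 ('d3',) [ 0.5221  0.0731 -1.5231] 0.303 [1229]
(array([ 0.5071244 , -0.00324916,  0.02708905]), [0.0002169076741895137, 0.0002169076741895025])
(array([ 0.54645329, -0.00244159,  0.01925663]), [0.0005291023618665365, 0.0005291023618666144])
```

The lying bar is at (0.5227, 0.0725), yaw -1.535, and the jig is at (0.5625, -0.193), yaw -1.5465. Both agree between cameras to about 2 mm. Next: take the handle, hover, push the arm and lower.

```bash
cat >> h.py <<'E'
JG=np.array([.5625,-.193]);JY=-1.5465
def jw(x,y,z): c,s=np.cos(JY),np.sin(JY); return [JG[0]+c*x-s*y,JG[1]+s*x+c*y,z]
def wj(p): c,s=np.cos(JY),np.sin(JY); d=np.array(p[:2])-JG; return [round(float(v)*1e3,1) for v in(c*d[0]+s*d[1],-s*d[0]+c*d[1],p[2])]
E
python3 - <<'E'
from h import *
G=.0345
env.goto([.5227,.0725,.13],dq(-1.535)); print('c',env.line_to([.5227,.0725,G],v=.08,contact_N=5),axy(env.get_position()))
jaws.grab(); print(env.get_gripper_width(),env.get_grip_force())
env.line_to([.5227,.0725,G+.085],v=.12); print(env.get_gripper_width())
env.line_to(jw(-.072,0,G+.085),v=.2,ori=dq(JY)); env.sleep(.1); f0=env.get_force()
print('down',env.line_to(jw(-.072,0,G+.037),v=.05,contact_N=5),wj(env.get_position()),axy(env.get_force()-np.array(f0)))
snap('scene','s4');snap('side','d4')
for x in(-.05,-.025,0,.005):
    env.line_to(jw(x,0,G+.037),v=.05); print(x,wj(env.get_position()),axy(env.get_force()-np.array(f0)),axy(env.get_wrist_torque()))
snap('scene','s5');snap('side','d5'); print(env.get_clock())
m=lambda n:cv2.imread(f'pics/{n}.png')
c=lambda im:cv2.resize(im,(400,300),interpolation=cv2.INTER_CUBIC)
cv2.imwrite('pics/m5.png',np.vstack([np.hstack([c(m('s'+k)[180:300,190:350]),c(m('d'+k)[240:390,210:410])]) for k in'45']))
E
```

```text
c False [0.5231, 0.0727, 0.0352]
0.020616620766494335 59.17368292808533
0.02068679840237791
down False [-71.9, 0.3, 72.0] [0.4553, -0.0186, -0.6557]
-0.05 [-50.1, -0.0, 71.3] [-0.0994, 3.6436, -1.3641] [1.4873, 0.0246, -0.0963]
-0.025 [-25.7, -0.7, 70.9] [-3.0989, 5.4825, 1.0338] [2.2183, 0.9115, -0.2378]
0 [-1.5, -1.7, 70.4] [-6.0242, 8.932, 1.9586] [3.3575, 2.1903, -0.3984]
0.005 [3.2, -1.8, 70.4] [-7.1987, 11.3085, 3.3594] [4.0099, 2.484, -0.2448]
31.5083
```

```bash
python3 - <<'E'
from h import *
G=.0345
env.line_to(jw(.006,.0015,G+.037),v=.03); print(wj(env.get_position()),axy(env.get_force()))
z=G+.037
print('c',env.line_to(jw(.006,.0015,G+.0105),v=.03,contact_N=9),wj(env.get_position()),axy(env.get_force()),env.get_clock(),env.get_gripper_width())
snap('scene','s6');snap('side','d6')
m=lambda n:cv2.imread(f'pics/{n}.png')
c=lambda im:cv2.resize(im,(400,300),interpolation=cv2.INTER_CUBIC)
cv2.imwrite('pics/m6.png',np.vstack([np.hstack([c(m('s'+k)[180:300,190:350]),c(m('d'+k)[240:390,210:410])]) for k in'56']))
E
```

```text
[3.9, -0.5, 70.2] [-6.5188, 12.26, 0.6101]
c False [4.4, 2.3, 46.8] [-3.908, 11.4937, 7.0495] 32.7917 0.020555954964379796
```

The TCP came down to 46.8 mm, and 35.2 + 12 = 47.2, so the bar is on the keyway floor. I'll release it, retreat and look.

```bash
python3 - <<'E'
from fit3 import *
jaws.gripper_open(); env.sleep(.2); p=np.array(env.get_position()); env.line_to([p[0],p[1],.16],v=.1); env.sleep(.2); print(env.get_clock())
env.goto([.45,.0,.33],dq(-np.pi/2)); env.sleep(.2)
for n,k in(('scene','s7'),('side','d7'),('wrist','w7')): snap(n,k)
m=lambda n:cv2.imread(f'pics/{n}.png')
c=lambda im:cv2.resize(im,(400,300),interpolation=cv2.INTER_CUBIC)
u,v=proj(load('w7'),jw(0,0,.03))[0].astype(int); print(u,v); v0=max(0,v-90);u0=max(0,u-120)
cv2.imwrite('pics/m7.png',np.vstack([np.hstack([c(m('s7')[180:300,190:350]),c(m('d7')[265:377,225:375])]),np.hstack([c(m('w7')[v0:v0+180,u0:u0+240]),c(m('d6')[265:377,225:375])])]))
E
```

```text
35.2333
203 -8
```

View pics/m7.png

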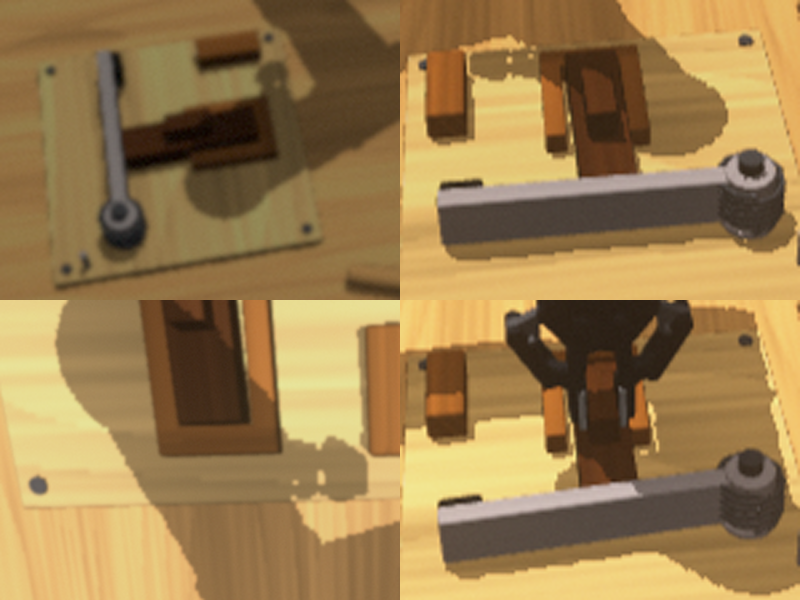

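The picture shows the bar down between the cheeks and against the end stop, handle up, with the arm square across its end (side crop near (605,175)). As a check, I'll touch the top of the handle at both ends with shut fingers to measure its height and tilt.

```bash
python3 - <<'E'
from h import *
jaws.grab()
env.goto(jw(-.018,.002,.12),dq(JY)); 
for x in(-.018,.018):
    env.line_to(jw(x,.002,.09),v=.15); env.sleep(.1)
    print(x,env.line_to(jw(x,.002,.062),v=.02,contact_N=5),wj(env.get_position()),axy(env.get_force()))
    env.line_to(jw(x,.002,.09),v=.1)
env.line_to(jw(.018,.002,.2),v=.2); env.goto([.45,.05,.33],dq(-np.pi/2)); env.sleep(.2)
snap('side','d8'); snap('scene','s8'); a,b=load('d7')['img'].astype(int),load('d8')['img'].astype(int)
# arm angle from the end edges of its top face read in the side crop
D=load('d8'); P=lambda u,v:at_z(D,225+u*150/400,265+v*112/300,.058)
t,pv=np.array(wj(P(440,200))),np.array(wj(P(722,180))); print('arm face pts',t,pv,'joint',.45+np.arctan2(t[0]-pv[0],pv[1]-t[1]))
print(env.get_clock())
E
```

```text
-0.018 True [-17.9, 2.0, 70.2] [-0.2766, -0.3284, 4.3318]
0.018 True [18.1, 2.0, 70.2] [-0.6544, 0.1255, 3.5537]
arm face pts [114.7 154.1  58. ] [119.  349.4  58. ] joint 0.4279861476173779
44.3417
```

The handle top is at 70.2 mm at both ends (70 expected), so the bar is fully seated and level, and the arm is at about 0.43-0.45 rad. Handing in.

```bash
python3 -c "
from h import *
print(finish_job())"
```

```text
the job is handed in; nothing more can be done
None
```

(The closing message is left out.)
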